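Set the kiln's programme dial and throw its guarded start switch

TASK

Start the kiln firing. First turn the clicking dial clockwise, one click per tick, until its pointer stands at the long tick and leave it there; then lift the sprung cover on the other box by its tab, push the toggle beneath it over towards the cover's hinge until it snaps, and let the cover drop fully shut again. Leave the bowl, the jar and the board with the dish where they stand.

Things in the scene. Friction and masses are not known exactly. Their poses are not given: they have to be found in the camera images.
- dial_box: Fixed grey control box, aluminium top, 130 (x) by 120 (y) by 55 mm high; origin: centre of underside, z up. The dial stands at the middle of its top. Seven ticks (0 to 6) lie round the dial, 20 degrees apart; tick 3 points along the box's +x (away from the robot at yaw 0), tick 6 is the most clockwise seen from above. It may stand left or right of the other box.
- long_tick (a point): Middle of the long tick (tick 4, 16 by 4 mm; the other ticks are 6 by 2 mm), on top of dial_box, 37 mm from the dial's axis.
- dial (a joint): Round black fluted dial, 40 mm across, 59 to 89 mm above the table, on a disc 52 mm across and 4 mm thick; turns about vertical. Value = 0.349 rad (20 degrees) times the tick its white pointer line stands at; grows clockwise seen from above. Clicks at every tick (0.035 N m to leave it), settles in the nearest when let go. Starts at tick 0 to 3; long tick = 1.396; stops at -0.15 and 2.25.
- dial_top (a point): Centre of the dial's top face, on its axis, 89 mm above the table.
- switch_box: Fixed grey control box, aluminium top, 180 (x) by 120 (y) by 55 mm high; origin: centre of underside, z up. Its x axis runs from the cover's tab to the cover's hinge and points to the robot's left, give or take 20 degrees, wherever the box stands. The top is bare from its tab-side edge (x = -90 mm) to below the cover.
- cover (a joint): Dark steel guard cover over the toggle: 0 shut, grows (rad) as its tab end is lifted, stop at 1.05. Sprung: 1.3 N at the tab to start, 2 N at the stop; falls shut when let go, so it must rest on the fingers while the toggle is pushed. Shell 80 mm long, 64 wide (58 inside), top 47 mm over the box; two side cheeks; end wall's lower edge 22 mm over the box.
- cover_tab (a point): Middle of the lower outer edge of the cover's tab, a flat strip 40 mm wide, 4 thick, standing out 22 mm from the foot of the end wall. Shut: x = -47 mm, y = 0 of switch_box, 77 mm above the table, 22 mm free below the tab. A finger leaning 30 to 45 degrees, tip pointing towards the hinge, goes under it. Moves with the cover.
- cover_hinge (a point): Middle of the cover's hinge axis, which runs along y of switch_box at x = +55 mm, 65 mm above the table.
- toggle (a joint): Steel toggle lever under the cover: 0 off (leans 0.33 rad towards the tab), 0.66 rad on (leans 0.33 towards the hinge). Snaps over by itself once past upright (0.33), else springs back; takes about 4 N, 17 mm above the pivot. Pivot: x = +13 mm, y = 0 of switch_box, 61 mm above the table, at the top of an 18 mm collar. Lever 8 mm thick, 11 mm ball at its end.
- toggle_tip (a point): Centre of the ball at the toggle's end, 26 mm from the pivot; off: x = +5 mm, y = 0 of switch_box, 86 mm above the table. Moves with the toggle.
- bowl: Bystander: loose terracotta bowl, 120 mm across, 55 mm high; origin at the centre of its underside.
- glaze_jar: Bystander: loose jar, 64 mm across, 85 mm high; origin at the centre of its underside.
- ware_board: Bystander: loose plywood board, 200 by 160 by 12 mm, with a fired dish stuck on it, 50 mm high in all; origin at the centre of its underside.
Not all that is in view belongs to the job. Leave any orange or purple look-alike of the dial_box alone.

How it is judged:
By the outcome, as a careful person would: the job done as asked, in the order asked, and still so for the second after the job is handed in, with the robot touching nothing.
It also fails if it takes over 51 s, if anything falls off the work surface, if the arm or the gripper's body presses on something with over 40 N, if the wrist force passes 120 N, or if a joint passes its speed limit or range.

ROBOT

A 6-joint arm with a two-finger parallel gripper is mounted at the origin on the work surface. World frame = base frame: x ahead of the robot, y to its left, z up, the work surface at z = 0. Lengths are in m, angles in rad, forces in N, time in s.
With the tool pointing down it reaches from about 0.3 to 0.775 m from the base axis. Payload 14.6 kg.
Tool frame: the origin (TCP) lies on the centre line of the jaws, within the pads' length; the fingertips stand 19 mm ahead of it and the grasp point (between the pads) is the TCP (ctrl.tip_reach is the distance from the TCP to the fingertips, in m); x points along the fingers, y is the direction in which the jaws open and shut, and the axes are right-handed (so a half turn about x gives the same grasp; the last joint's range is limited). The gripper opens to 94 mm and grips with 3 to 60 N. Pads are 16 mm wide; open, the fingers measure 119 mm over their backs; the gripper's body (75 mm by 177 mm) begins 78 mm behind the grasp point.
Start: joints at [-1.385, 0.3, 1.521, -0, 1.321, -0.067], TCP at [0.138, -0.533, 0.224] pointing down, gripper open.
Joint ranges: [-3.03, 3.03], [-0.79, 2.21], [0.23, 2.52], [-1.04, 4.18], [0, 3.07], [-2.55, 2.55]. Speed limits (rad/s): [2.22, 2.22, 2.57, 3.14, 3.14, 3.14].

INTERFACE

Orientations are given as [roll, pitch, yaw] about the fixed x, y, z axes, in that order (R = Rz(yaw) Ry(pitch) Rx(roll)).
In Python, from station import ctrl, optics, models gives the robot as it stands. The module is installed in compiled form; this text tells all that it offers.
- The arm moves only by the tool arm_command, never from a script. Its argument "deltas" is a list of rows, each an object with "translation": the shift along the tool's x, y, z in units of 25 mm (1.0 is 25 mm), a list of three; "turn": the turn, a rotation vector about the tool's x, y, z in units of 5 degrees (1.0 is 5 degrees), a list of three. In form: [{"translation": [x, y, z], "turn": [rx, ry, rz]}, ...]. A call has 1 to 12 rows; each row is the pose to reach, as a shift and turn from the pose commanded when the call began, along the tool's axes at that moment; what a row does not reach only later rows make up. A row lasts 1/12 s, in which the tool goes at most 41.7 mm and 7.16 degrees, less where a joint would pass 70% of its speed; a pose out of reach is approached as far as the arm can. A call with a gripper value outside its range is refused whole. "gripper" is the finger opening in mm, from 0 to 94, set as the call begins (left out, the last holds). The fingers move at their own pace and stop on an object; "force" is the grip in N (left out, the last holds). Time passes only in rows, so rows that repeat a pose let the fingers close. It gives the time, the measured TCP pose, the force and the opening at its end, in the units of the state.
- ctrl.get_obs(): the state, without advancing time (a new reading comes with each control period).
- optics.camera(name): name is "scene" or "side" or "wrist"; returns the picture (384x512x3 uint8, red, green, blue); there is no depth.
- optics.get_calibration(name): a dict with "K" (3x3 intrinsics, pixels), "origin" and "orientation" of the camera in the world. Camera axes: x right, y down, z forward; pixel columns grow to the right and rows downward; lengths in m; the calibration is good to about 2 mm. A picture is of the moment at which its call begins: read the wrist's pose just before it. get_calibration takes no time and is no camera call; for the wrist camera it gives the pose at the moment of the call.
- ctrl.hand_in(): hands the job in, once; it reports no verdict.
Trained networks look in the newest picture that a camera, given by its name, has taken for a name from the list of things; names that differ only in an ending like _2 or _b are one class to them, and where a whole thing is asked for, a point or a joint stands for the part that bears it (a point fixed in the world has none). Each returns a list of dicts, best first, with "score" (0 to 1); they miss things now and then, are a little off and sometimes report something else, mostly with a low value. They report only what shows in the picture. A call takes as long as a camera call. They do not tell look-alikes from the thing itself.
- models.look_for(target, camera): "box" ([left, top, right, bottom] in pixels, round what is visible of it).
- models.cut_out(target, camera): "pixels" (384x512 bool, what is visible of it) and "box" ([left, top, right, bottom] in pixels, round what is visible of it).
- models.mark_of(target, camera): "at" ([column, row] in pixels: a listed point, or the origin of a listed thing).
The state is a dict: "time_s": time; "qpos": joint angles; "joint_vel": joint speeds; "tau": joint torques, N m; "ee_pos": TCP position; "eef_rot": TCP orientation; "force": force on the tool from outside, world axes, zero at the start; "moment": the same for the moment, N m; "grip_width": finger opening in m.
Only numpy, scipy, OpenCV 4.12 (cv2) and the standard library are available. Lean on these libraries where they do the work, as an engineer would, in place of code of your own. Each camera call takes 0.05 s, during which the arm holds its last target.

## Working session

There is one attempt and no reset: what is moved stays moved. The work goes in short steps, Python scripts to look and compute and a tool call to move; the robot and the scene stay as the last step left them, time stands still between calls to the robot, and variables do not carry over. Pictures are saved under pics/ and viewed, and the job is handed in when it is done.

Besides the shell and the picture viewer there is one more tool, called by a JSON object that holds its "op" and its "data", one argument or row to a line. arm_command: Moves the arm, as the interface text tells. Its arguments: {"type":"object","properties":{"deltas":{"type":"array"},"gripper":{"type":"number"},"force":{"type":"number"}},"required":["deltas"]}

```bash
mkdir -p pics; ls
python3 - <<'E'
from station import ctrl, optics, models
import cv2
o=ctrl.get_obs(); print(o)
for n in ["scene","side","wrist"]:
    im=optics.camera(n); cv2.imwrite(f"pics/{n}0.png",im[:,:,::-1]); c=optics.get_calibration(n); print(n,c)
E
```

```text
pics
{'time_s': 0.0, 'qpos': array([-1.38460966e+00,  3.00463316e-01,  1.52157694e+00,  1.00629267e-05,
        1.32070103e+00, -6.65801833e-02]), 'joint_vel': array([-2.35841100e-04,  8.80764316e-04, -1.77738249e-03,  1.31897354e-03,
        4.52785927e-04,  8.09314103e-05]), 'tau': array([ 2.50374520e-03, -5.31799436e+01, -3.52736700e+01,  7.08993548e-02,
        2.43677414e-02, -7.89369074e-05]), 'ee_pos': array([ 0.13751175, -0.53228467,  0.22389234]), 'eef_rot': array([-1.64586204,  1.56964765,  1.74849497]), 'force': array([-0.2036829 , -0.57631569, -0.1483132 ]), 'moment': array([ 0.02184608,  0.01626848, -0.01047354]), 'grip_width': 0.09390525167113642}
scene {'K': array([[389.98402264,   0.        , 254.28449106],
       [  0.        , 389.98402264, 192.77832505],
       [  0.        ,   0.        ,   1.        ]]), 'origin': array([1.18798049, 0.00664079, 0.88973587]), 'orientation': array([-2.4629212 , -0.00338357,  1.62852603])}
side {'K': array([[380.17266238,   0.        , 246.43118288],
       [  0.        , 380.17266238, 190.86872558],
       [  0.        ,   0.        ,   1.        ]]), 'origin': array([0.44334767, 0.96982864, 0.81453454]), 'orientation': array([-2.19216962,  0.00657317, -3.01678828])}
wrist {'K': array([[338.20939057,   0.        , 255.98871439],
       [  0.        , 338.20939057, 191.89614013],
       [  0.        ,   0.        ,   1.        ]]), 'origin': array([ 0.20034993, -0.51642756,  0.38389923]), 'orientation': array([ 2.91231097e+00,  1.59574965e-03, -1.31898094e+00])}
```

View pics/scene0.png

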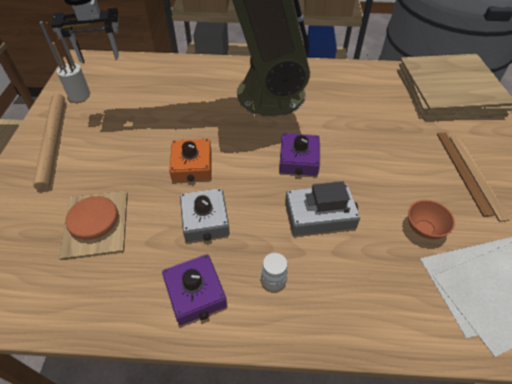

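View pics/side0.png

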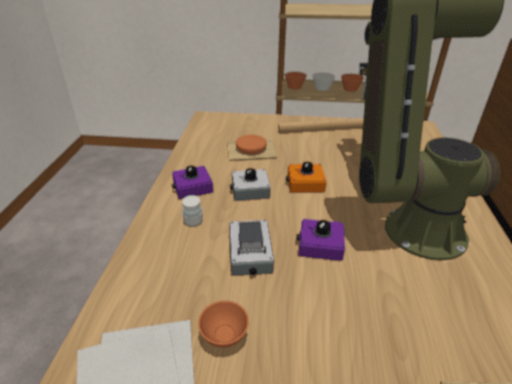

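View pics/wrist0.png

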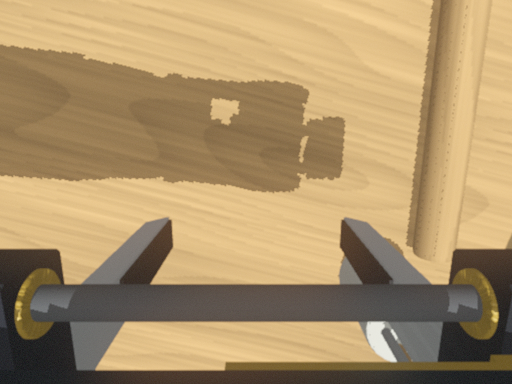

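Scene shows: grey dial box at about (204,213), switch box at (322,208). Dial look-alikes: orange (191,160), purple (300,153), purple (194,288). By description, the grey/aluminium one at (204,213) is the target. Now a close crop and measurement.

```bash
cat > h.py <<'E'
from station import ctrl, optics, models
import cv2, numpy as np
from scipy.spatial.transform import Rotation as R
def rot(e): return R.from_euler('xyz',e).as_matrix()
def ray(c,px):
    d=np.linalg.solve(c['K'],np.array([px[0],px[1],1.])); return c['origin'],rot(c['orientation'])@d
def onz(c,px,z):
    o,d=ray(c,px); return o+d*(z-o[2])/d[2]
def proj(c,p):
    q=rot(c['orientation']).T@(np.asarray(p)-c['origin']); q=c['K']@q; return q[:2]/q[2]
def tri(cs,pxs):
    A=np.zeros((3,3));b=np.zeros(3)
    for c,p in zip(cs,pxs):
        o,d=ray(c,p);d=d/np.linalg.norm(d);M=np.eye(3)-np.outer(d,d);A+=M;b+=M@o
    return np.linalg.solve(A,b)
E
python3 - <<'E'
from h import *
Z=dict(dial_box=0,long_tick=.055,dial_top=.089,switch_box=0,cover_tab=.077,cover_hinge=.065,bowl=0,glaze_jar=0,ware_board=0,toggle_tip=.086)
for n in ["scene","side"]:
    im=optics.camera(n); c=optics.get_calibration(n)
    for t,z in Z.items():
        for r in models.mark_of(t,n)[:4]:
            print(n,t,round(r['score'],2),np.round(r['at'],1),np.round(onz(c,r['at'],z),4))
    bb=(150,170,380,260) if n=="scene" else (210,140,310,290)
    cr=im[bb[1]:bb[3],bb[0]:bb[2],::-1]; s=3
    cv2.imwrite(f"pics/{n}crop.png",cv2.resize(cr,None,fx=s,fy=s,interpolation=cv2.INTER_CUBIC))
print(ctrl.get_obs()['time_s'])
E
```

```text
scene dial_box 0.8 [299.6 161.8] [0.3384 0.1028 0.    ]
scene dial_box 0.66 [205.3 218.9] [ 0.5728 -0.1623  0.    ]
scene dial_box 0.65 [192.7 164.3] [ 0.3694 -0.2296  0.    ]
scene dial_box 0.62 [194.  292.2] [ 0.7901 -0.1601  0.    ]
scene long_tick 0.91 [292.1 157.4] [0.3743 0.0749 0.055 ]
scene long_tick 0.83 [186.  161.7] [ 0.4108 -0.2363  0.055 ]
scene long_tick 0.68 [189.9 301.8] [ 0.838  -0.1554  0.055 ]
scene long_tick 0.56 [197.9 218.6] [ 0.611  -0.1712  0.055 ]
scene dial_top 0.78 [302.  140.6] [0.3366 0.1016 0.089 ]
scene dial_top 0.66 [190.9 276.4] [ 0.7928 -0.1562  0.089 ]
scene dial_top 0.63 [202.5 197.8] [ 0.5681 -0.1618  0.089 ]
scene dial_top 0.6 [187.2 145.7] [ 0.3787 -0.2336  0.089 ]
scene switch_box 0.59 [321.1 214.3] [0.5376 0.16   0.    ]
scene cover_tab 0.83 [305.3 200.8] [0.5525 0.1073 0.077 ]
scene cover_hinge 0.93 [341.3 197.6] [0.5263 0.2059 0.065 ]
scene bowl 0.87 [425.4 225. ] [0.5568 0.445  0.    ]
scene glaze_jar 0.76 [273.  281.8] [0.7513 0.0308 0.    ]
scene ware_board 0.56 [ 97.3 224. ] [ 0.6076 -0.4561  0.    ]
scene toggle_tip 0.62 [319.6 215.1] [
[... 431 characters left out ...]
5 ]
side long_tick 0.57 [306.  227.2] [0.378  0.0843 0.055 ]
side dial_top 0.71 [300.7 162.4] [ 0.3994 -0.2353  0.089 ]
side dial_top 0.68 [251.7 169.4] [ 0.5719 -0.1674  0.089 ]
side dial_top 0.65 [324.2 226. ] [0.3286 0.1124 0.089 ]
side dial_top 0.63 [189.6 166.2] [ 0.7972 -0.1632  0.089 ]
side switch_box 0.62 [250.7 251.5] [0.5385 0.1512 0.    ]
side cover_tab 0.63 [248.4 225.2] [0.5489 0.1208 0.077 ]
side cover_hinge 0.59 [250.1 251.6] [0.5325 0.2171 0.065 ]
side bowl 0.93 [225.7 334.1] [0.5661 0.4364 0.    ]
side glaze_jar 0.85 [193.5 222.7] [0.7413 0.0409 0.    ]
side ware_board 0.75 [252.7 150. ] [ 0.6012 -0.4631  0.    ]
side toggle_tip 0.33 [247.9 249.8] [0.5367 0.2321 0.086 ]
1.25
```

View pics/scenecrop.png

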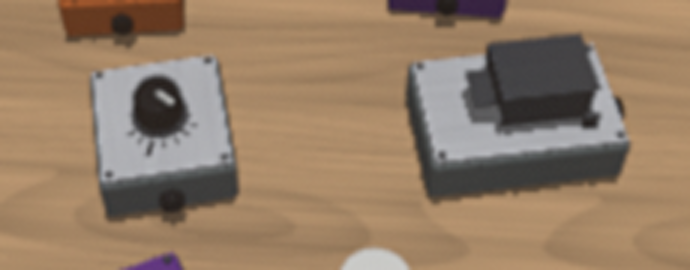

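View pics/sidecrop.png

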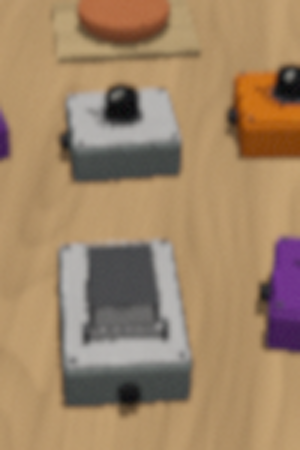

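```bash
cat >> h.py <<'E'
def cur():
    o=ctrl.get_obs(); return o['ee_pos'],rot(o['eef_rot'])
def delta(p,Rt=None,base=None):
    p0,R0=base if base else cur()
    t=R0.T@(np.asarray(p)-p0)/0.025
    w=np.zeros(3) if Rt is None else R.from_matrix(R0.T@Rt).as_rotvec(degrees=True)/5
    return np.round(t,2),np.round(w,2)
E
python3 - <<'E'
from h import *
p,Rm=cur(); print(np.round(Rm,3))
print(delta([0.57,-0.165,0.22]))
c=optics.get_calibration("scene")
for n,pts in dict(dial=[(92,73),(215,58),(236,163),(106,183)],sw=[(410,62),(592,40),(627,140),(432,165)]).items():
    P=np.array([onz(c,(150+u/3,170+v/3),.055)[:2] for u,v in pts]); print(n,np.round(P,3).tolist(),P.mean(0))
    for i in range(4): d=P[(i+1)%4]-P[i]; print(np.hypot(*d),np.degrees(np.arctan2(d[1],d[0])))
E
```

```text
[[-0.     0.25  -0.968]
 [ 0.    -0.968 -0.25 ]
 [-1.    -0.     0.   ]]
(array([  0.18,  -9.91, -20.42]), array([0., 0., 0.]))
dial [[0.533, -0.23], [0.509, -0.12], [0.624, -0.089], [0.651, -0.197]] [ 0.57943494 -0.1593284 ]
0.11276758523385122 102.50660908253462
0.1192794573584301 15.009424088380065
0.11142181568229545 -75.9720089743669
0.1223018025346197 -164.4028386691065
sw [[0.503, 0.059], [0.466, 0.229], [0.58, 0.249], [0.616, 0.079]] [0.54111939 0.15434698]
0.17388648284668692 102.25351295936818
0.11532136895336173 10.009452843006688
0.17432777240827008 -77.87402799780588
0.11495177721299792 -170.21769089283137
```

{"op": "arm_command", "data": {
  "deltas": [
    {"translation": [0,-9.9,-20.4],"turn": [0,0,0]},
    {"translation": [0,-9.9,-20.4],"turn": [0,0,0]},
    {"translation": [0,-9.9,-20.4],"turn": [0,0,0]},
    {"translation": [0,-9.9,-20.4],"turn": [0,0,0]},
    {"translation": [0,-9.9,-20.4],"turn": [0,0,0]},
    {"translation": [0,-9.9,-20.4],"turn": [0,0,0]},
    {"translation": [0,-9.9,-20.4],"turn": [0,0,0]},
    {"translation": [0,-9.9,-20.4],"turn": [0,0,0]},
    {"translation": [0,-9.9,-20.4],"turn": [0,0,0]},
    {"translation": [0,-9.9,-20.4],"turn": [0,0,0]},
    {"translation": [0,-9.9,-20.4],"turn": [0,0,0]},
    {"translation": [0,-9.9,-20.4],"turn": [0,0,0]}
  ]
}}

```text
time_s: 2.25
ee_pos: [0.5198, -0.2069, 0.2246]
eef_rot: [2.395, 1.57, -0.494]
force: [0.1, -0.9, -0.1]
grip_width: 0.0939
```

{"op": "arm_command", "data": {
  "deltas": [
    {"translation": [0,-2.8,-1.6],"turn": [0,0,0]},
    {"translation": [0,-2.8,-1.6],"turn": [0,0,0]},
    {"translation": [0,-2.8,-1.6],"turn": [0,0,0]},
    {"translation": [0,-2.8,-1.6],"turn": [0,0,0]}
  ]
}}

```text
time_s: 2.58
ee_pos: [0.5401, -0.1292, 0.2244]
eef_rot: [-0.273, 1.571, 3.124]
force: [-0.5, -1.0, 0.3]
grip_width: 0.0938
```

Run:
```python
from h import *
p,Rm=cur();print(p,ctrl.get_obs()['qpos'],ctrl.get_obs()['time_s']);print(Rm.round(3))
im=optics.camera("wrist");c=optics.get_calibration("wrist"); cv2.imwrite("pics/w1.png",im[:,:,::-1])
for t,z in dict(dial_top=.089,long_tick=.055).items():
    for r in models.mark_of(t,"wrist")[:3]: print(t,r['score'],r['at'],onz(c,r['at'],z))
```

```text
[ 0.54009759 -0.12923163  0.22439651] [-3.00797677e-01  3.11927746e-01  1.50546163e+00 -3.23985604e-05
  1.32431119e+00  1.01403381e+00] 2.5833
[[-0.     0.253 -0.967]
 [ 0.    -0.967 -0.253]
 [-1.    -0.     0.   ]]
dial_top 0.78 [305.3, 156.3] [ 0.57752694 -0.16527919  0.089     ]
dial_top 0.61 [311.2, 363.3] [ 0.37653225 -0.2307025   0.089     ]
long_tick 0.94 [315.8, 117.3] [ 0.61281721 -0.17029824  0.055     ]
long_tick 0.57 [325.3, 317.7] [ 0.41013769 -0.24237858  0.055     ]
```

View pics/w1.png

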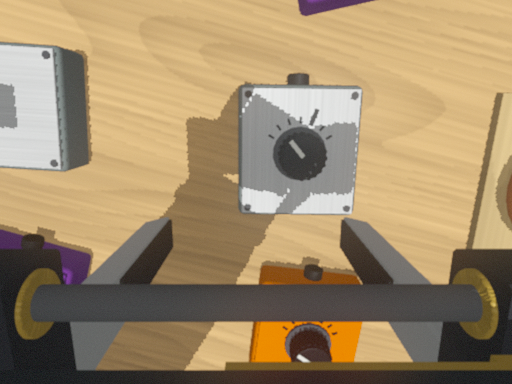

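Run:
```python
from h import *
im=cv2.imread("pics/w1.png"); cr=im[80:220,230:370]; cv2.imwrite("pics/w1c.png",cv2.resize(cr,None,fx=4,fy=4,interpolation=cv2.INTER_CUBIC))
c=optics.get_calibration("wrist")
pts=[(242,88),(359,89),(351,212),(240,212)]
P=np.array([onz(c,q,.055)[:2] for q in pts]);print(P,P.mean(0))
for i in range(4): d=P[(i+1)%4]-P[i]; print(np.hypot(*d),np.degrees(np.arctan2(d[1],d[0])))
```

```text
[[ 0.6209351  -0.09738251]
 [ 0.64716483 -0.2034054 ]
 [ 0.5313764  -0.23323855]
 [ 0.50343119 -0.12421751]] [ 0.57572688 -0.16456099]
0.10921928050691894 -76.10421450111751
0.11956997648381909 -165.55185259205578
0.11254564671363583 104.37700354636407
0.12052919219342197 12.864324613246017
```

View pics/w1c.png

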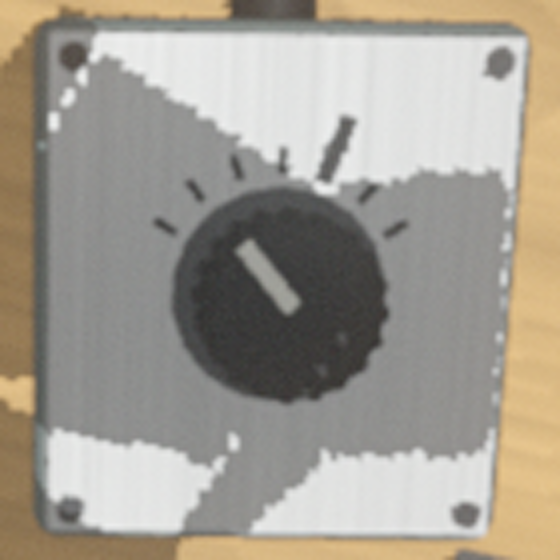

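Run:
```python
from h import *
c=optics.get_calibration("wrist")
a=onz(c,(302.5,157),.089);b=onz(c,(291.25,141.25),.089);d=(b-a)[:2];print(a,b,np.degrees(np.arctan2(d[1],d[0])))
m=onz(c,(230+338/4,80+148/4),.055); print(m, np.degrees(np.arctan2(m[1]+.165,m[0]-.576)),np.hypot(m[1]+.165,m[0]-.576))
for q in [(165,226),(195,190),(237,167),(283,158),(367,193),(396,229)]:
    m=onz(c,(230+q[0]/4,80+q[1]/4),.055); print(np.degrees(np.arctan2(m[1]+.165,m[0]-.576)))
print(delta([.5765,-.165,.085]), delta([.5765,-.165,.14]))
```

```text
[ 0.57593786 -0.16444259  0.089     ] [ 0.586668   -0.15119142  0.089     ] 51.00117962790214
[ 0.61238298 -0.17047233  0.055     ] -8.553682765182034 0.03679222415909553
74.0603235697857
53.389821481588356
32.37352358307608
11.959131248147592
-28.49732129969183
-48.57721621782341
(array([ 5.58,  1.65, -1.1 ]), array([0., 0., 0.])) (array([ 3.38,  1.65, -1.1 ]), array([0., 0., 0.]))
```

{"op": "arm_command", "data": {
  "deltas": [
    {"translation": [1.5,1.65,-1.1],"turn": [0,0,0]},
    {"translation": [3.0,1.65,-1.1],"turn": [0,0,0]},
    {"translation": [4.2,1.65,-1.1],"turn": [0,0,0]},
    {"translation": [5.0,1.65,-1.1],"turn": [0,0,0]},
    {"translation": [5.55,1.65,-1.1],"turn": [0,0,0]},
    {"translation": [5.55,1.65,-1.1],"turn": [0,0,0]}
  ]
}}

```text
time_s: 3.23
ee_pos: [0.5748, -0.165, 0.0824]
eef_rot: [-0.577, 1.566, 2.815]
force: [0.2, -0.2, 0.1]
grip_width: 0.0941
```

Run:
```python
from h import *
print(ctrl.get_obs()['ee_pos'],ctrl.get_obs()['force'])
im=optics.camera("wrist"); cv2.imwrite("pics/w2.png",im[:,:,::-1])
```

```text
[ 0.57483282 -0.16495189  0.08237738] [ 0.23279725 -0.1723552   0.14473812]
```

View pics/w2.png

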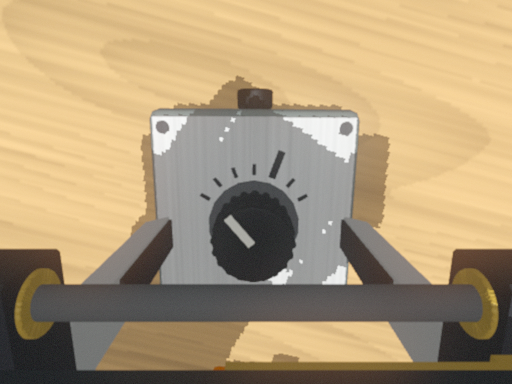

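The dial at (253,232) sits centred between the fingers, pointer at the second tick (tick 1). Closing.

{"op": "arm_command", "data": {
  "deltas": [
    {"translation": [-0.05,0,0],"turn": [0,0,0]},
    {"translation": [-0.05,0,0],"turn": [0,0,0]},
    {"translation": [-0.05,0,0],"turn": [0,0,0]},
    {"translation": [-0.05,0,0],"turn": [0,0,0]},
    {"translation": [-0.05,0,0],"turn": [0,0,0]},
    {"translation": [-0.05,0,0],"turn": [0,0,0]},
    {"translation": [-0.05,0,0],"turn": [0,0,0]},
    {"translation": [-0.05,0,0],"turn": [0,0,0]}
  ],
  "gripper": 30,
  "force": 12
}}

```text
time_s: 3.95
ee_pos: [0.5767, -0.1639, 0.087]
eef_rot: [2.793, 1.571, -0.096]
force: [0.5, 0.8, 0.6]
grip_width: 0.044
```

{"op": "arm_command", "data": {
  "deltas": [
    {"translation": [0,0,0],"turn": [0,0,0]},
    {"translation": [0,0,0],"turn": [0,0,0]},
    {"translation": [0,0,0],"turn": [0,0,0]}
  ]
}}

```text
time_s: 4.2
ee_pos: [0.5765, -0.163, 0.087]
eef_rot: [-1.298, 1.569, 2.096]
force: [-2.4, 6.3, 3.7]
grip_width: 0.04
```

{"op": "arm_command", "data": {
  "deltas": [
    {"translation": [0,0,0],"turn": [1,0,0]},
    {"translation": [0,0,0],"turn": [2,0,0]},
    {"translation": [0,0,0],"turn": [3,0,0]},
    {"translation": [0,0,0],"turn": [4,0,0]},
    {"translation": [0,0,0],"turn": [4,0,0]},
    {"translation": [0,0,0],"turn": [4,0,0]}
  ]
}}

```text
time_s: 4.7
ee_pos: [0.5765, -0.1628, 0.087]
eef_rot: [-0.956, 1.569, 2.089]
force: [-2.4, 7.4, 4.0]
grip_width: 0.0397
```

Run:
```python
from h import *
o=ctrl.get_obs();print(o['ee_pos'],o['force'],o['moment'],o['qpos'],o['grip_width'])
im=optics.camera("wrist"); cv2.imwrite("pics/w3.png",im[:,:,::-1])
```

```text
[ 0.57645177 -0.16280163  0.08697227] [-2.38989774  7.36432628  4.01767923] [ 1.44956847  0.482364   -0.00453798] [-3.36935937e-01  5.48640121e-01  1.50642357e+00  1.46056110e-03
  1.08801776e+00  1.32963108e+00] 0.03970328151589025
```

View pics/w3.png

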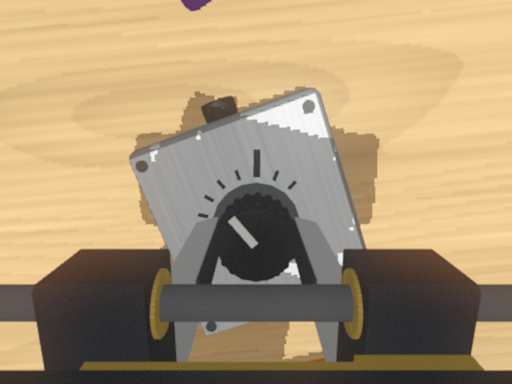

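Dial turned with the gripper: the pointer keeps its angle in the hand while the box turned. Two more clicks.

{"op": "arm_command", "data": {
  "deltas": [
    {"translation": [0,0,0],"turn": [1,0,0]},
    {"translation": [0,0,0],"turn": [2,0,0]},
    {"translation": [0,0,0],"turn": [3,0,0]},
    {"translation": [0,0,0],"turn": [4,0,0]},
    {"translation": [0,0,0],"turn": [4,0,0]},
    {"translation": [0,0,0],"turn": [5,0,0]},
    {"translation": [0,0,0],"turn": [6,0,0]},
    {"translation": [0,0,0],"turn": [7,0,0]},
    {"translation": [0,0,0],"turn": [8,0,0]},
    {"translation": [0,0,0],"turn": [8.1,0,0]},
    {"translation": [0,0,0],"turn": [8.1,0,0]},
    {"translation": [0,0,0],"turn": [8.1,0,0]}
  ]
}}

```text
time_s: 5.75
ee_pos: [0.5767, -0.1624, 0.087]
eef_rot: [-0.542, 1.569, 1.797]
force: [-0.8, 9.8, 3.4]
grip_width: 0.0398
```

{"op": "arm_command", "data": {
  "deltas": [
    {"translation": [0,0,0],"turn": [0,0,0]},
    {"translation": [0,0,0],"turn": [0,0,0]},
    {"translation": [0,0,0],"turn": [0,0,0]},
    {"translation": [0,0,0],"turn": [0,0,0]},
    {"translation": [0,0,0],"turn": [0,0,0]},
    {"translation": [0,0,0],"turn": [0,0,0]}
  ],
  "gripper": 94
}}

```text
time_s: 6.25
ee_pos: [0.5766, -0.1641, 0.0869]
eef_rot: [1.751, 1.571, -2.194]
force: [-0.2, -1.0, 0.2]
grip_width: 0.0768
```

Run:
```python
from h import *
o=ctrl.get_obs();print(o['ee_pos'],o['force'],o['qpos'],o['grip_width'])
im=optics.camera("wrist"); cv2.imwrite("pics/w4.png",im[:,:,::-1])
c=optics.get_calibration("wrist")
```

```text
[ 0.57661999 -0.1640532   0.08692258] [-0.21713563 -1.02521815  0.2116176 ] [-3.38249639e-01  5.49009024e-01  1.50596863e+00 -6.25749896e-05
  1.08663124e+00  2.03587689e+00] 0.07676840841135207
```

View pics/w4.png

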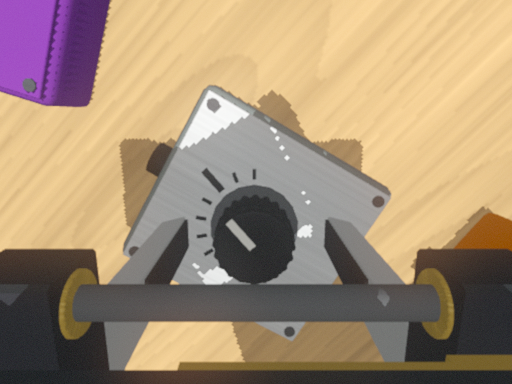

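{"op": "arm_command", "data": {
  "deltas": [
    {"translation": [-1.5,0,0],"turn": [0,0,0]},
    {"translation": [-3,0,0],"turn": [0,0,0]},
    {"translation": [-4.5,0,0],"turn": [0,0,0]},
    {"translation": [-5.5,0,0],"turn": [0,0,0]},
    {"translation": [-5.5,0,0],"turn": [0,0,0]}
  ]
}}

```text
time_s: 6.72
ee_pos: [0.5782, -0.1645, 0.2306]
eef_rot: [-2.68, 1.562, -0.341]
force: [0.5, 0.3, 1.0]
grip_width: 0.0943
```

Run:
```python
from h import *
p,Rm=cur();print(p)
im=optics.camera("wrist");c=optics.get_calibration("wrist")
q=proj(c,(.5765,-.165,.089)).astype(int);print(q)
cr=im[max(0,q[1]-70):q[1]+70,q[0]-70:q[0]+70,::-1]; cv2.imwrite("pics/w5.png",cv2.resize(cr,None,fx=4,fy=4,interpolation=cv2.INTER_CUBIC))
Xs=np.array([np.cos(np.radians(101.5)),np.sin(np.radians(101.5)),0]);
x=np.array([0,0,-1.]);z=-Xs;y=np.cross(z,x); Rt=np.stack([x,y,z],1); print(delta([.54,.10,.24],Rt))
```

```text
[ 0.57817727 -0.16448505  0.23061665]
[257 187]
(array([-0.53, -6.26,  8.64]), array([-29.5 ,  -0.05,  -0.06]))
```

View pics/w5.png

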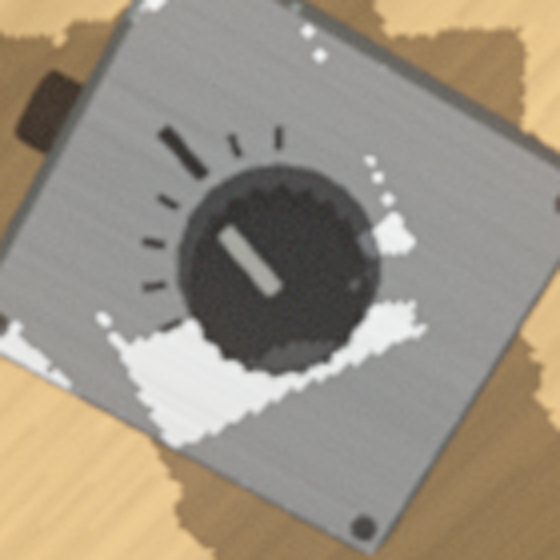

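Pointer (225,235)→ lines up with the long tick (180,150). On to the switch box, gripper closing.

{"op": "arm_command", "data": {
  "deltas": [
    {"translation": [-0.5,-6.26,8.64],"turn": [-29.5,0,0]},
    {"translation": [-0.5,-6.26,8.64],"turn": [-29.5,0,0]},
    {"translation": [-0.5,-6.26,8.64],"turn": [-29.5,0,0]},
    {"translation": [-0.5,-6.26,8.64],"turn": [-29.5,0,0]},
    {"translation": [-0.5,-6.26,8.64],"turn": [-29.5,0,0]},
    {"translation": [-0.5,-6.26,8.64],"turn": [-29.5,0,0]},
    {"translation": [-0.5,-6.26,8.64],"turn": [-29.5,0,0]},
    {"translation": [-0.5,-6.26,8.64],"turn": [-29.5,0,0]},
    {"translation": [-0.5,-6.26,8.64],"turn": [-29.5,0,0]},
    {"translation": [-0.5,-6.26,8.64],"turn": [-29.5,0,0]},
    {"translation": [-0.5,-6.26,8.64],"turn": [-29.5,0,0]},
    {"translation": [-0.5,-6.26,8.64],"turn": [-29.5,0,0]}
  ],
  "gripper": 0
}}

```text
time_s: 7.77
ee_pos: [0.5388, 0.1002, 0.2353]
eef_rot: [-0.573, 1.568, -3.012]
force: [0.0, 0.1, -0.2]
grip_width: 0.0175
```

Run:
```python
from h import *
Xs=np.array([np.cos(np.radians(101.5)),np.sin(np.radians(101.5)),0]);
x=np.array([0,0,-1.]);z=-Xs;y=np.cross(z,x); Rt=np.stack([x,y,z],1); print(cur()[0],delta([.54,.10,.24],Rt))
```

```text
[0.5388186  0.10019162 0.23532526] (array([-0.19,  0.04, -0.03]), array([-1.224e+01,  1.000e-02,  2.000e-02]))
```

{"op": "arm_command", "data": {
  "deltas": [
    {"translation": [-0.2,0,0],"turn": [-12.2,0,0]},
    {"translation": [-0.2,0,0],"turn": [-12.2,0,0]},
    {"translation": [-0.2,0,0],"turn": [-12.2,0,0]},
    {"translation": [-0.2,0,0],"turn": [-12.2,0,0]},
    {"translation": [-0.2,0,0],"turn": [-12.2,0,0]},
    {"translation": [-0.2,0,0],"turn": [-12.2,0,0]},
    {"translation": [-0.2,0,0],"turn": [-12.2,0,0]},
    {"translation": [-0.2,0,0],"turn": [-12.2,0,0]},
    {"translation": [-0.2,0,0],"turn": [-12.2,0,0]},
    {"translation": [-0.2,0,0],"turn": [-12.2,0,0]}
  ]
}}

```text
time_s: 8.6
ee_pos: [0.5389, 0.1001, 0.2405]
eef_rot: [-1.638, 1.569, -3.015]
force: [-0.2, -0.3, -0.4]
grip_width: 0.0004
```

Run:
```python
from h import *
o=ctrl.get_obs();print(o['ee_pos'],o['qpos'],o['grip_width'],o['time_s'])
im=optics.camera("wrist");c=optics.get_calibration("wrist"); cv2.imwrite("pics/w6.png",im[:,:,::-1])
for t,z in dict(cover_tab=.077,cover_hinge=.065,switch_box=0).items():
    for r in models.mark_of(t,"wrist")[:2]: print(t,r['score'],r['at'],onz(c,r['at'],z))
```

```text
[0.53888255 0.10009093 0.24045658] [ 1.16828602e-01  2.84844017e-01  1.50278444e+00 -2.09014945e-05
  1.35614839e+00 -7.69587225e-02] 0.0003599102504784464 8.6
cover_tab 0.77 [268.1, 173.2] [0.54783418 0.11058817 0.077     ]
cover_tab 0.24 [268.5, 126.7] [0.53955818 0.15411114 0.077     ]
switch_box 0.89 [264.8, 125.2] [0.53813352 0.15261253 0.        ]
```

View pics/w6.png

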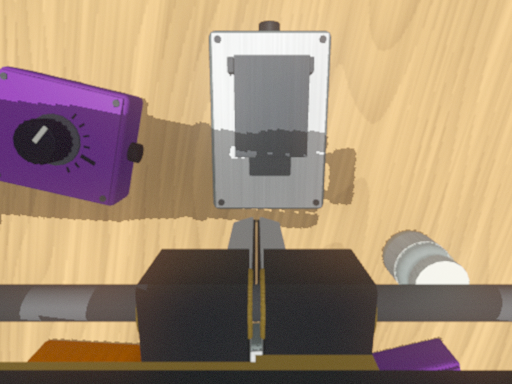

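Run:
```python
from h import *
im=cv2.imread("pics/w6.png"); cv2.imwrite("pics/w6c.png",cv2.resize(im[20:220,195:345],None,fx=3.5,fy=3.5,interpolation=cv2.INTER_CUBIC)[:600*2])
c=optics.get_calibration("wrist")
P=np.array([onz(c,q,.055)[:2] for q in [(209,32),(330,31),(325,208),(213,208)]]);print(P,P.mean(0))
for i in range(4): d=P[(i+1)%4]-P[i]; print(np.hypot(*d),np.degrees(np.arctan2(d[1],d[0])))
print(onz(c,(250,175),.08),onz(c,(290,175),.08))
```

```text
[[0.46840376 0.22942119]
 [0.5807702  0.25159832]
 [0.61641257 0.08139733]
 [0.49948111 0.05918167]] [0.54126691 0.15539963]
0.11453402119034871 11.164653668043599
0.17389293712161827 -78.17241386988333
0.11902311052131971 -169.242653345239
0.17305287441588352 100.34547231767125
[0.53125392 0.10603987 0.08      ] [0.56913174 0.11323193 0.08      ]
```

View pics/w6c.png

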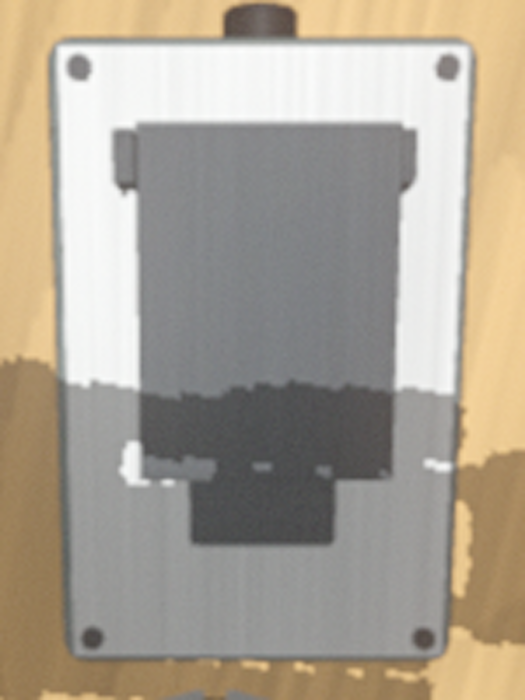

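```bash
cat >> h.py <<'E'
yaw=np.radians(101.2);XS=np.array([np.cos(yaw),np.sin(yaw),0]);YS=np.array([-XS[1],XS[0],0]);ZS=np.array([0,0,1.]);C0=np.array([.541,.155,0])
def pose(xc,zc,a=40,yo=0):
    a=np.radians(a);u=np.sin(a)*XS-np.cos(a)*ZS;n=np.cos(a)*XS+np.sin(a)*ZS
    p=C0+XS*xc/1000+YS*yo/1000+ZS*zc/1000-.008*n-ctrl.tip_reach*u
    return p,np.stack([u,np.cross(-n,u),-n],1)
def corner():
    p,Rm=cur(); q=p+ctrl.tip_reach*Rm[:,0]-.008*Rm[:,2]-C0
    return np.array([q@XS,q@YS,q[2]])*1000, np.degrees(np.arcsin(Rm[:,0]@XS))
E
python3 - <<'E'
from h import *
print(ctrl.tip_reach,corner())
print(delta(*pose(-90,130)))
E
```

```text
0.019 (array([-45.41698045,  12.46217281, 222.37187096]), np.float64(0.00556853962728284))
(array([4.08, 0.52, 2.19]), array([-0.08,  8.  , -0.02]))
```

{"op": "arm_command", "data": {
  "deltas": [
    {"translation": [0.7,0.1,0.4],"turn": [0,1.3,0]},
    {"translation": [1.4,0.2,0.8],"turn": [0,2.6,0]},
    {"translation": [2.1,0.3,1.2],"turn": [0,3.9,0]},
    {"translation": [2.8,0.4,1.6],"turn": [0,5.2,0]},
    {"translation": [3.5,0.5,2.0],"turn": [0,6.5,0]},
    {"translation": [4.1,0.5,2.2],"turn": [-0.1,8,0]},
    {"translation": [4.1,0.5,2.2],"turn": [-0.1,8,0]},
    {"translation": [4.1,0.5,2.2],"turn": [-0.1,8,0]}
  ]
}}

```text
time_s: 9.47
ee_pos: [0.5616, 0.0475, 0.1378]
eef_rot: [-3.139, 0.873, 1.768]
force: [-0.5, 0.7, -0.3]
grip_width: 0.0005
```

Run:
```python
from h import *
print(corner(),ctrl.get_obs()['qpos'])
print(delta(*pose(-62,70)),delta(*pose(-38,70)))
im=optics.camera("wrist"); cv2.imwrite("pics/w7.png",im[:,:,::-1])
```

```text
(array([-91.07797843,   0.64198893, 128.34109742]), np.float64(39.99446061155669)) [-0.24568301  0.5675601   1.49767556  0.62484592  1.44946102 -0.63932311]
(array([2.54, 0.03, 0.61]), array([-0.01,  0.  ,  0.01])) (array([ 3.15,  0.03, -0.13]), array([-0.01,  0.  ,  0.01]))
```

View pics/w7.png

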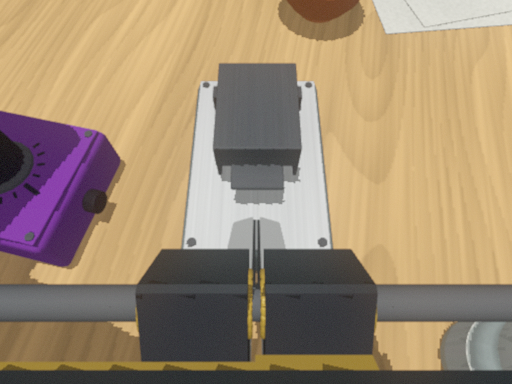

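Fingers (256,235) line up with the tab (257,178). Lower to beside it.

{"op": "arm_command", "data": {
  "deltas": [
    {"translation": [0.8,0,0.2],"turn": [0,0,0]},
    {"translation": [1.6,0,0.4],"turn": [0,0,0]},
    {"translation": [2.2,0,0.6],"turn": [0,0,0]},
    {"translation": [2.5,0,0.6],"turn": [0,0,0]},
    {"translation": [2.5,0,0.6],"turn": [0,0,0]},
    {"translation": [2.5,0,0.6],"turn": [0,0,0]}
  ]
}}

```text
time_s: 10.02
ee_pos: [0.5569, 0.0773, 0.0835]
eef_rot: [3.134, 0.874, 1.765]
force: [0.1, -0.1, 0.7]
grip_width: 0.0005
```

Run:
```python
from h import *
print(corner(),ctrl.get_obs()['force'])
print(delta(*pose(-38,70)))
im=optics.camera("wrist"); cv2.imwrite("pics/w8.png",im[:,:,::-1])
im=optics.camera("side"); cv2.imwrite("pics/s8.png",cv2.resize(im[150:300,180:340,::-1],None,fx=4,fy=4,interpolation=cv2.INTER_CUBIC))
```

```text
(array([-60.95607077,  -0.48944343,  74.02988042]), np.float64(39.89978128621374)) [ 0.12068853 -0.06215537  0.74721454]
(array([ 0.71, -0.02, -0.6 ]), array([ 0.07,  0.02, -0.01]))
```

View pics/w8.png

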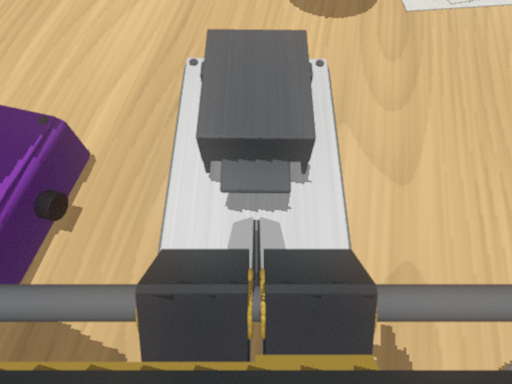

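View pics/s8.png

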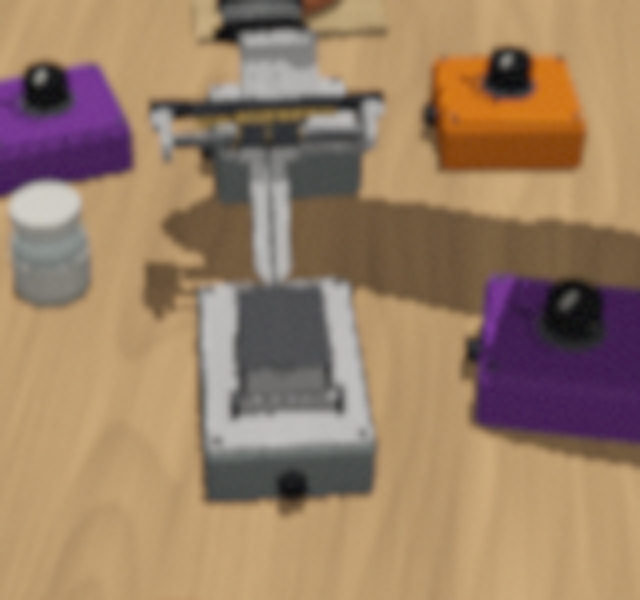

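{"op": "arm_command", "data": {
  "deltas": [
    {"translation": [0,0,0],"turn": [0,0,0]},
    {"translation": [0,0,0],"turn": [0,0,0]}
  ]
}}

```text
time_s: 10.28
ee_pos: [0.5568, 0.0764, 0.0826]
eef_rot: [3.135, 0.873, 1.764]
force: [-0.4, 0.2, 0.3]
grip_width: 0.0005
```

Run:
```python
from h import *
print(corner(),ctrl.get_obs()['force'])
print(delta(*pose(-38,69.5)))
```

```text
(array([-61.8363907 ,  -0.22805404,  73.20817455]), np.float64(39.96188443581907)) [-0.44873831  0.15222259  0.32201279]
(array([ 0.73, -0.01, -0.64]), array([ 0.05,  0.01, -0.01]))
```

{"op": "arm_command", "data": {
  "deltas": [
    {"translation": [0.25,0,-0.2],"turn": [0,0,0]},
    {"translation": [0.5,0,-0.42],"turn": [0,0,0]},
    {"translation": [0.73,0,-0.64],"turn": [0,0,0]},
    {"translation": [0.73,0,-0.64],"turn": [0,0,0]},
    {"translation": [0.73,0,-0.64],"turn": [0,0,0]}
  ]
}}

```text
time_s: 10.7
ee_pos: [0.5514, 0.1009, 0.0781]
eef_rot: [3.138, 0.873, 1.767]
force: [0.6, -0.1, -1.5]
grip_width: 0.0007
```

Run:
```python
from h import *
print(corner(),ctrl.get_obs()['force'])
print(delta(*pose(-25,75)),delta(*pose(-5,80)),delta(*pose(14,80)))
im=optics.camera("wrist"); cv2.imwrite("pics/w9.png",im[:,:,::-1])
```

```text
(array([-36.78565287,   0.35752893,  68.68883179]), np.float64(40.00689007070831)) [ 0.58778498 -0.0577113  -1.53212253]
(array([ 0.11,  0.01, -0.52]), array([ 0.06, -0.  ,  0.01])) (array([ 0.47,  0.02, -1.26]), array([ 0.06, -0.  ,  0.01])) (array([ 0.96,  0.02, -1.85]), array([ 0.06, -0.  ,  0.01]))
```

View pics/w9.png

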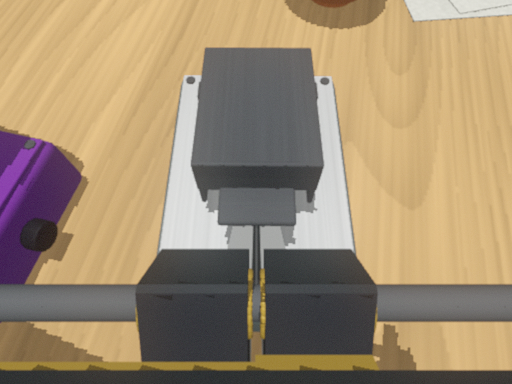

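Fingertips are under the tab ((257,225)), force z −1.5 N as expected. Lift and advance.

{"op": "arm_command", "data": {
  "deltas": [
    {"translation": [0.05,0,-0.25],"turn": [0,0,0]},
    {"translation": [0.1,0,-0.5],"turn": [0,0,0]},
    {"translation": [0.2,0,-0.75],"turn": [0,0,0]},
    {"translation": [0.3,0,-1.0],"turn": [0,0,0]},
    {"translation": [0.4,0,-1.15],"turn": [0,0,0]},
    {"translation": [0.4,0,-1.15],"turn": [0,0,0]},
    {"translation": [0.4,0,-1.15],"turn": [0,0,0]}
  ]
}}

```text
time_s: 11.33
ee_pos: [0.5459, 0.1285, 0.0889]
eef_rot: [3.138, 0.872, 1.767]
force: [0.1, -0.2, -1.3]
grip_width: 0.0003
```

Run:
```python
from h import *
print(corner(),ctrl.get_obs()['force'])
print(delta(*pose(5,79)),delta(*pose(14,79)))
im=optics.camera("wrist"); cv2.imwrite("pics/w10.png",im[:,:,::-1])
im=optics.camera("scene"); cv2.imwrite("pics/sc10.png",cv2.resize(im[150:250,260:380,::-1],None,fx=5,fy=5,interpolation=cv2.INTER_CUBIC))
```

```text
(array([-8.64416149,  0.43104161, 79.53188917]), np.float64(40.01615631221456)) [ 0.05610732 -0.18416322 -1.3162305 ]
(array([ 0.37,  0.02, -0.4 ]), array([ 0.05, -0.  ,  0.01])) (array([ 0.6 ,  0.02, -0.68]), array([ 0.05, -0.  ,  0.01]))
```

View pics/w10.png

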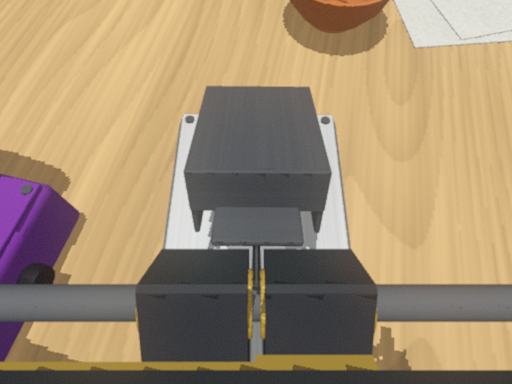

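View pics/sc10.png

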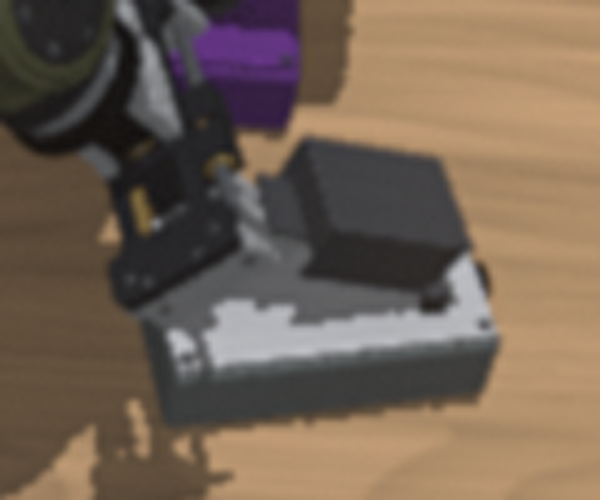

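Cover is riding on the fingers as planned. Push the toggle.

{"op": "arm_command", "data": {
  "deltas": [
    {"translation": [0.12,0,-0.13],"turn": [0,0,0]},
    {"translation": [0.24,0,-0.26],"turn": [0,0,0]},
    {"translation": [0.37,0,-0.4],"turn": [0,0,0]},
    {"translation": [0.5,0,-0.55],"turn": [0,0,0]},
    {"translation": [0.6,0,-0.68],"turn": [0,0,0]},
    {"translation": [0.65,0,-0.74],"turn": [0,0,0]},
    {"translation": [0.65,0,-0.74],"turn": [0,0,0]},
    {"translation": [0.65,0,-0.74],"turn": [0,0,0]}
  ]
}}

```text
time_s: 12.1
ee_pos: [0.5411, 0.1524, 0.0884]
eef_rot: [3.137, 0.873, 1.766]
force: [1.0, -1.8, -1.2]
grip_width: 0.0004
```

Run:
```python
from h import *
print(corner(),ctrl.get_obs()['force'])
im=optics.camera("side"); cv2.imwrite("pics/s11.png",cv2.resize(im[180:290,200:300,::-1],None,fx=5,fy=5,interpolation=cv2.INTER_CUBIC))
im=optics.camera("scene"); cv2.imwrite("pics/sc11.png",cv2.resize(im[150:250,260:380,::-1],None,fx=5,fy=5,interpolation=cv2.INTER_CUBIC))
```

```text
(array([15.80637536,  0.41749051, 79.02584159]), np.float64(39.995692694298164)) [ 1.01167425 -1.82181768 -1.22661752]
```

View pics/sc11.png

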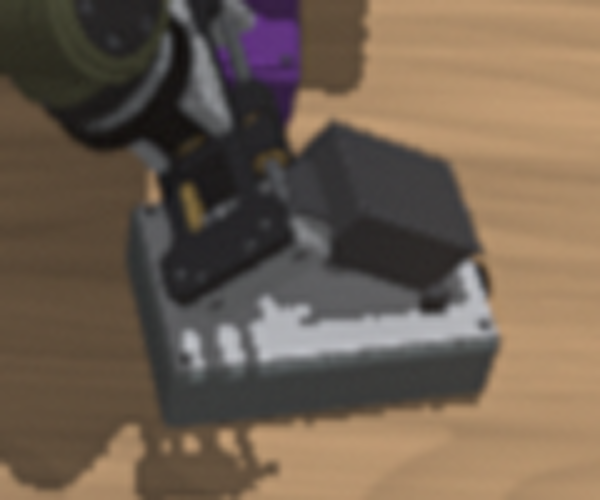

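View pics/s11.png

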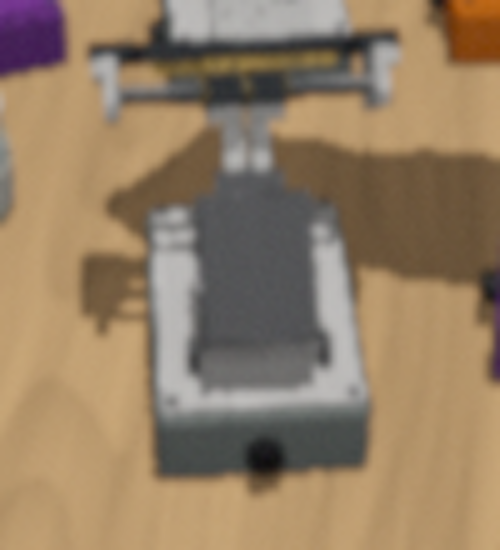

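{"op": "arm_command", "data": {
  "deltas": [
    {"translation": [0.05,0,-0.06],"turn": [0,0,0]},
    {"translation": [0.05,0,-0.06],"turn": [0,0,0]},
    {"translation": [0.05,0,-0.06],"turn": [0,0,0]}
  ]
}}

```text
time_s: 12.45
ee_pos: [0.5412, 0.1534, 0.0884]
eef_rot: [3.136, 0.874, 1.765]
force: [1.5, -9.3, -0.4]
grip_width: 0.0007
```

Run:
```python
from h import *
print(corner(),ctrl.get_obs()['force'],ctrl.get_obs()['force']@XS)
print(delta(*pose(-8,80)),delta(*pose(-38,69.5)),delta(*pose(-75,72)))
```

```text
(array([16.69493066,  0.1738483 , 78.96932671]), np.float64(39.91804122347213)) [ 1.52201595 -9.30605897 -0.43974138] -9.424454299858608
(array([-0.67,  0.  ,  0.73]), array([ 0.05,  0.02, -0.01])) (array([-1.11, -0.  ,  1.92]), array([ 0.05,  0.02, -0.01])) (array([-2.14, -0.  ,  2.99]), array([ 0.05,  0.02, -0.01]))
```

Force rose to 9 N with the fingertip at x=+16.7 mm, where the "on" lever's stop face should be (~15–16 mm), so the toggle is over. Retreat along the same path, letting the cover down.

{"op": "arm_command", "data": {
  "deltas": [
    {"translation": [-0.33,0,0.36],"turn": [0,0,0]},
    {"translation": [-0.67,0,0.73],"turn": [0,0,0]},
    {"translation": [-0.8,0,1.1],"turn": [0,0,0]},
    {"translation": [-0.95,0,1.5],"turn": [0,0,0]},
    {"translation": [-1.1,0,1.9],"turn": [0,0,0]},
    {"translation": [-1.4,0,2.25],"turn": [0,0,0]},
    {"translation": [-1.75,0,2.6],"turn": [0,0,0]},
    {"translation": [-2.15,0,3.0],"turn": [0,0,0]},
    {"translation": [-2.15,0,3.0],"turn": [0,0,0]},
    {"translation": [-2.15,0,3.0],"turn": [0,0,0]}
  ]
}}

```text
time_s: 13.28
ee_pos: [0.5594, 0.0632, 0.0817]
eef_rot: [3.136, 0.873, 1.764]
force: [0.8, 0.1, -0.3]
grip_width: 0.0003
```

Run:
```python
from h import *
print(corner(),ctrl.get_obs()['force'])
im=optics.camera("wrist"); cv2.imwrite("pics/w12.png",im[:,:,::-1])
im=optics.camera("scene"); cv2.imwrite("pics/sc12.png",cv2.resize(im[150:250,260:380,::-1],None,fx=5,fy=5,interpolation=cv2.INTER_CUBIC))
```

```text
(array([-75.25267014,  -0.21080962,  72.26355682]), np.float64(39.9953247702519)) [ 0.77902464  0.1303153  -0.30616088]
```

View pics/w12.png

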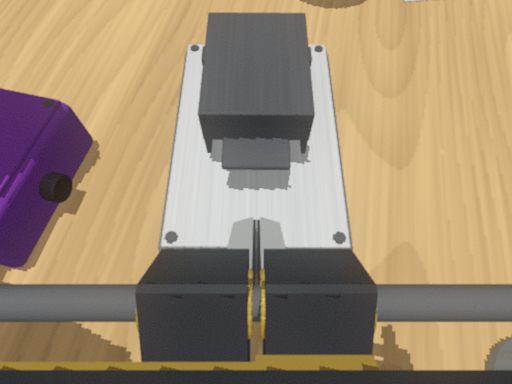

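View pics/sc12.png

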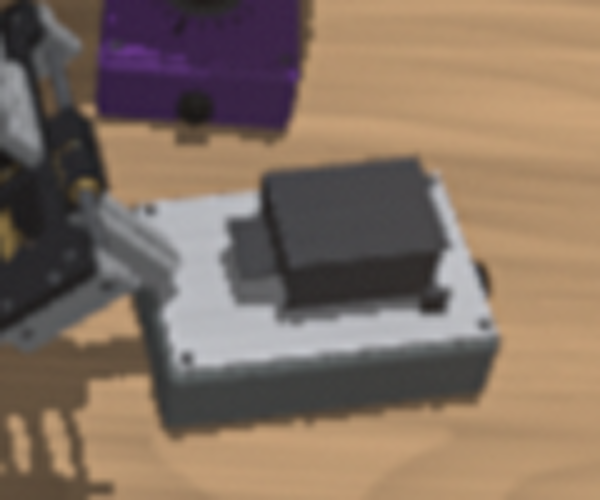

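Cover is shut (tab flat at (257,155), as before lifting). Back away and check everything.

{"op": "arm_command", "data": {
  "deltas": [
    {"translation": [-1.2,0,0],"turn": [0,0,0]},
    {"translation": [-2.4,0,0],"turn": [0,0,0]},
    {"translation": [-3.6,0,0],"turn": [0,0,0]},
    {"translation": [-4.5,0,0],"turn": [0,0,0]},
    {"translation": [-4.5,0,0],"turn": [0,0,0]},
    {"translation": [-4.5,0,0],"turn": [0,0,0]},
    {"translation": [-4.5,0,0],"turn": [0,0,0]}
  ]
}}

```text
time_s: 13.97
ee_pos: [0.5725, -0.006, 0.1666]
eef_rot: [3.139, 0.872, 1.768]
force: [0.6, 0.4, 0.4]
grip_width: 0.0004
```

Run:
```python
from h import *
print(ctrl.get_obs()['force'],ctrl.get_obs()['time_s'])
for n in ["scene","side"]:
    im=optics.camera(n); c=optics.get_calibration(n); cv2.imwrite(f"pics/{n}13.png",im[:,:,::-1])
    for t in ["bowl","glaze_jar","ware_board"]:
        for r in models.mark_of(t,n)[:1]: print(n,t,r['score'],np.round(onz(c,r['at'],0),3))
    if n=="scene": cv2.imwrite("pics/sc13c.png",cv2.resize(im[170:260,150:260,::-1],None,fx=6,fy=6,interpolation=cv2.INTER_CUBIC))
```

```text
[0.55045719 0.39882575 0.35982586] 13.9667
scene bowl 0.61 [0.568 0.438 0.   ]
scene glaze_jar 0.94 [0.748 0.028 0.   ]
scene ware_board 0.75 [ 0.601 -0.456  0.   ]
side bowl 0.95 [0.571 0.439 0.   ]
side glaze_jar 0.93 [ 0.738  0.057 -0.   ]
side ware_board 0.58 [ 0.612 -0.471  0.   ]
```

View pics/scene13.png

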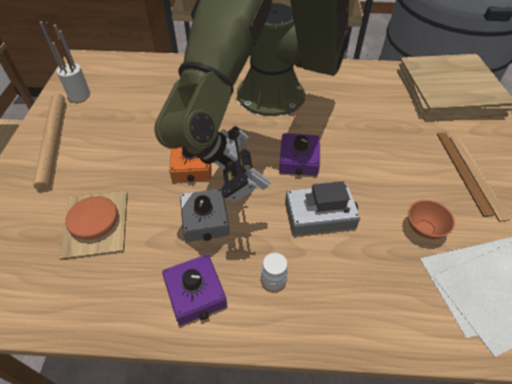

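View pics/sc13c.png

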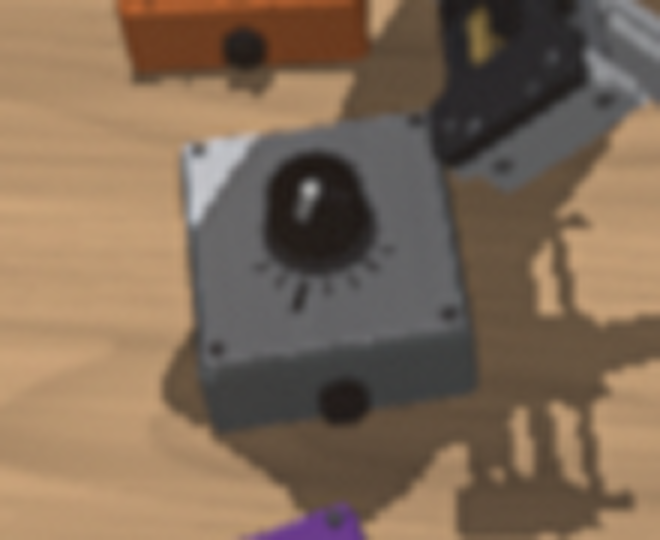

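The dial pointer (300,205) points at the long tick (298,297), the cover is shut, and the bystanders stand where they were. The arm is clear, with forces near zero.

```bash
python3 -c "
from station import ctrl
print(ctrl.hand_in())"
```

```text
the job is handed in; nothing more can be done
None
```

I turned the grey box's dial three clicks clockwise, from tick 1 to the long tick. Then I lifted the cover by its tab on the closed fingers, pushed the toggle over towards the hinge, and backed out so the cover dropped shut. I handed the job in at about 14 s of the 51 s allowed.

- **Dial:** after release, close crops from the wrist and scene cameras both show the pointer on the long tick.
- **Toggle:** I could not see it under the cover. I judged it by touch: the push force rose to about 9 N with the fingertip at x = +16.7 mm. That is near where the lever's "on" position should stop it (about 15 mm) and well past upright (about 9 mm).
- **Cover:** the wrist and scene pictures show it fully shut.
- **Bystanders:** the pictures show the bowl, jar and board where they started. The detector's side-camera position for the jar shifted about 16 mm, but the scene camera put it within about 4 mm. I took this as detector noise, since the arm was never seen near it.
- **Arm:** it was clear of everything at the end, with measured forces near zero.

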